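# Tip the clean vial from the bamboo caddy into the dish

## Robot

A 6-joint arm with a two-finger parallel gripper is mounted at the origin on the work surface. World frame = base frame: x ahead of the robot, y to its left, z up, the work surface at z = 0. Lengths are in m, angles in rad, forces in N, time in s.
With the tool pointing down it reaches from about 0.425 to 0.95 m from the base axis. Payload 3.5 kg.
Tool frame: the origin (TCP) lies on the centre line of the jaws, within the pads' length; the fingertips stand 14 mm ahead of it and the grasp point (between the pads) lies 5 mm behind it (tips_ahead is the distance from the TCP to the fingertips, in m); y points along the fingers, z is the direction in which the jaws open and shut, and the axes are right-handed (so a half turn about y gives the same grasp; the last joint's range is limited). The gripper opens to 85 mm and grips with 20 to 120 N. Pads are 22 mm wide; open, the fingers measure 114 mm over their backs; the gripper's body (76 mm by 85 mm) begins 54 mm behind the grasp point. The pads swing forward as they close: fully open they stand 13 mm farther back than shut.
Start: joints at [-1.462, 0.286, 1.577, -0, 1.279, -0.15], TCP at [0.173, -0.653, 0.245] pointing down, gripper open.
Joint ranges: [-2.77, 2.77], [-0.9, 2.22], [0.21, 2.48], [-1.53, 4.67], [0.24, 2.81], [-2.84, 2.84]. Speed limits (rad/s): [2.79, 2.79, 3.14, 3.14, 3.14, 3.14].

## Interface

Orientations are given as a unit quaternion [x, y, z, w].
In Python, from plant import get_state, read_camera, sign_off, tips_ahead gives the robot as it stands.
- The arm moves only by the tool send_rows, never from a script. Its argument "plan" is a list of rows, each a list of 2 entries, a list of its own where there are three numbers: the shift along the tool's x, y, z in units of 12 cm (1.0 is 12 cm), then the turn, a rotation vector about the tool's x, y, z in units of 360 degrees (1.0 is 360 degrees). In form: [[[tx, ty, tz], [rx, ry, rz]], ...]. A call has 1 to 12 rows; each row shifts and turns the commanded pose from where the row before left it, along the tool's axes as they then stand; what a row does not reach is not made up. A row lasts 1/10 s, in which the tool goes at most 50 mm and 8.59 degrees, less where a joint would pass 70% of its speed; a pose out of reach is approached as far as the arm can. A call with a number of a shift or a turn outside -1 to 1 is refused whole. A call with a gripper value outside its range is refused whole. "gripper" is the closure, from 0 (fully open) to 1 (shut), set as the call begins (left out, the last holds). The fingers move at their own pace and stop on an object; "grip_force" is the grip in N (left out, the last holds). Time passes only in rows, so rows that do not move let the fingers close. It gives the time, the measured TCP pose, the force and the opening at its end, in the units of the state.
- get_state(): the state, without advancing time (a new reading comes with each control period).
- read_camera(name): name is "side" or "top" or "wrist"; returns a dict with "img" (480x640x3 uint8, blue, green, red), "fx", "fy", "cx", "cy" (pixels), "world_from_camera" (4x4, takes a point from camera to world coordinates); the wrist camera has in their place "mount" (4x4, takes a point from camera to tool coordinates, whose origin is the TCP and whose axes are the tool frame's). Camera axes: x right, y down, z forward; pixel columns grow to the right and rows downward; lengths in m; the calibration is good to about 2 mm. The wrist camera is an equidistant fisheye: a pixel r from the principal point sees the ray r / f radians off the axis. A picture is of the moment at which its call begins: read the wrist's pose just before it. There is no depth.
- sign_off(): hands the job in, once; it reports no verdict.
The state is a dict: "time": time; "qpos": joint angles; "dq": joint speeds; "joint_efforts": joint torques, N m; "eef_pos": TCP position; "tcp_rot": TCP orientation; "contact_force": force on the tool from outside, world axes, zero at the start; "wrist_torque": the same for the moment, N m; "opening": opening from 0.0 (shut) to 1.0 (fully open).
Only numpy, scipy, OpenCV 4.12 (cv2) and the standard library are available. Lean on these libraries where they do the work, as an engineer would, in place of code of your own. Each camera call takes 0.05 s, during which the arm holds its last target. There are 200 camera calls.

## Task

Carry the bamboo caddy level by its handle bar to the grey dish and, from just above the dish, tip it forward to about 40 degrees (never as far as 55) and hold it there a second, so that the vial rolls out and lies in the dish without your fingers touching it. Then bring the caddy level again while it is still up in the air and stand it squarely back in the middle of its cork mat, let go, and leave the dish and everything else where it is.

Things in the scene. Friction and masses are not known exactly. Their poses are not given: they have to be found in the camera images.
- caddy: Bamboo caddy, 120 (x) x 146 (y) x 102 (z) mm, about 0.3 kg, loose, standing on the mat. Origin: centre of its underside; z up. Its -x side is open for pouring; 40 mm high, 6 mm thick walls on the other three sides. Floor: slats 10 mm thick with a 15 mm gap along y at x = -20 mm that holds the vial. Handle bar along y across the top. Tipping forward (-x side down) = negative turn about its own y.
- caddy_bar (a point): Middle of the caddy's handle bar: a 14 x 14 mm square bar along the caddy's y, 134 mm clear between its posts, centre 95 mm above the caddy's underside at its x = 0. It can be pinched from above with the fingers closing along the caddy's x.
- caddy_lip (a point): Middle of the caddy's open front edge, on the floor's upper side: x = -60, z = 10 mm in the caddy's frame.
- vial: Closed amber glass vial, black screw cap, round ended, 28 mm diameter, 120 mm long, about 45 g. Origin: its middle, on its axis; its y axis runs along it towards the cap. It starts in the caddy's floor gap, along the caddy's y, axis 22 mm above the caddy's underside, and rolls off the open side only once the caddy is tipped about 33 degrees or more.
- dish: Round matte grey ceramic dish, loose, 0.9 kg, 200 mm diameter at the rim, 160 mm at the foot, 40 mm high, wall 5 mm, inner floor 6 mm above the table. Origin: centre of its underside.
- mat: Cork mat, 180 (x) x 200 (y) x 4 mm, fixed to the table. Origin: centre of its underside; x and y along its sides. The caddy starts on it, with its x axis within about 0.1 rad of the mat's x.
- spoon: Stainless double-ended measuring spoon, 137 mm long, 34 mm wide, 10 mm high, lying on the table between dish and mat. A bystander.
- jar: Green glass jar with black lid, 70 mm diameter, 110 mm high. A bystander.
- mug: Blue mug, 80 mm diameter, 90 mm high. A bystander.
- mill: Dark wooden pepper mill, 56 mm diameter, 140 mm high. A bystander.
- tin: Steel tin, 74 mm diameter, 100 mm high. A bystander.
There are look-alikes about, which are no part of the job. Of the things shaped like the vial, the amber one is meant. Several things look just like the caddy: the one meant starts farthest to the robot's left.

How it is judged:
On the way, in this order (a step that is already met when the one before it is completed fails the run):
1. the caddy is carried up level, clear of the mat, the vial lying in it (height (world z) of caddy above 0.03 m and angle between caddy's own z axis and vertical below 0.15 rad and distance between vial and caddy below 0.045 m), for 0.2 s.
2. the caddy is held tipped about 40 degrees (35 to 46), its open edge over the dish and less than 130 mm above the table, and the vial has rolled into the dish (angle between caddy's own z axis and vertical between 0.61 and 0.8 rad and horizontal distance between caddy_lip and dish below 0.1 m and height (world z) of caddy_lip below 0.13 m and horizontal distance between vial and dish below 0.07 m and height (world z) of vial below 0.05 m), for 0.4 s.
3. the caddy is level again (within 7 degrees) while still held up in the air (angle between caddy's own z axis and vertical below 0.12 rad and height (world z) of caddy above 0.02 m), for 0.1 s.
At the end, for the whole second after the job is handed in: Vial at rest in the dish: middle within 70 mm of its centre and below 50 mm, axis within 21 degrees of level. Caddy released, level, at rest on the mat: centre within 30 mm of the mat's, sides within 15 degrees of the mat's. Dish level on the table (horizontal distance between vial and dish below 0.07 m and height (world z) of vial below 0.05 m and angle between vial's own y axis and vertical above 1.2 rad and linear speed of vial below 0.03 m/s and horizontal distance between caddy and mat below 0.03 m and angle between the x axis of caddy and the x axis of mat, either way round below 0.26 rad and angle between each of caddy, dish's own z axis and vertical below 0.05 rad and height (world z) of caddy below 0.008 m and linear speed of caddy below 0.02 m/s and height (world z) of dish below 0.005 m); the robot touches nothing.
It fails at once if the caddy is tipped past 55 degrees (angle between caddy's own z axis and vertical above 0.96 rad).
It fails at once if the fingers touch the vial (contact force between the fingers and vial above 0.3 N).
It fails at once if the vial is dropped or thrown hard (faster than 1.6 m/s) (linear speed of vial above 1.6 m/s).
It fails at once if the dish is pushed more than 30 mm (distance of dish from where it was at the start of the episode above 0.03 m).
It fails at once if a bystander is moved more than 25 mm (distance of any of spoon, jar, mug, mill, tin from where it was at the start of the episode above 0.025 m).
It also fails if it takes over 54 s, if anything falls off the work surface, if the arm or the gripper's body presses on something with over 40 N, if the wrist force passes 120 N, or if a joint passes its speed limit or range.

## Working session

There is one attempt and no reset: what is moved stays moved. The work goes in short steps, Python scripts to look and compute and a tool call to move; the robot and the scene stay as the last step left them, time stands still between calls to the robot, and variables do not carry over. Pictures are saved under pics/ and viewed, about 8 in all and at most 12, crops included, and the job is handed in when it is done.

Besides the shell and the picture viewer there is one more tool, called after ">>>" by a JSON object that holds its "fn" and its "kwargs", one argument or row to a line. send_rows: Moves the arm, as the interface text tells. Its arguments: {"type":"object","properties":{"plan":{"type":"array"},"gripper":{"type":"number"},"grip_force":{"type":"number"}},"required":["plan"]}

```bash
mkdir -p pics; python3 - <<'E'
from plant import *
import cv2,numpy as np
np.set_printoptions(precision=4,suppress=True)
s=get_state();print({k:s[k] for k in('time','eef_pos','tcp_rot','opening')},tips_ahead)
for n in('top','side'):
    c=read_camera(n);cv2.imwrite(f'pics/{n}0.png',c['img']);np.save(n+'.npy',c,allow_pickle=True)
    print(n,c['fx'],c['fy'],c['cx'],c['cy'],c['world_from_camera'])
E
```

```text
{'time': 0.0, 'eef_pos': array([ 0.1727, -0.6519,  0.2439]), 'tcp_rot': array([-0.0912,  0.702 , -0.7004,  0.0912]), 'opening': 1.0008693746429784} 0.014
top 454.2356652763852 454.2356652763852 324.64464311301936 230.35585602453804 [[-0.0182 -0.9848  0.1726  0.3508]
 [-0.9998  0.0195  0.0054  0.0053]
 [-0.0087 -0.1725 -0.985   1.4191]
 [ 0.      0.      0.      1.    ]]
side 554.9444047939528 554.9444047939528 315.50838559371937 238.6015874099921 [[-0.708  -0.4581  0.5375 -0.118 ]
 [-0.7061  0.4701 -0.5296  0.6636]
 [-0.0101 -0.7545 -0.6563  0.9456]
 [ 0.      0.      0.      1.    ]]
```

View pics/top0.png

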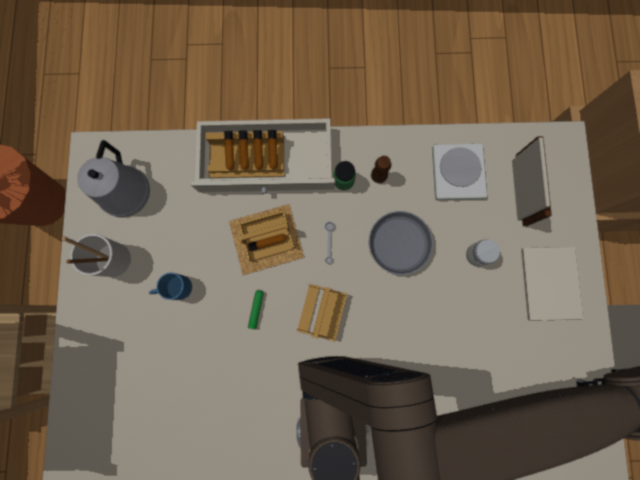

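View pics/side0.png

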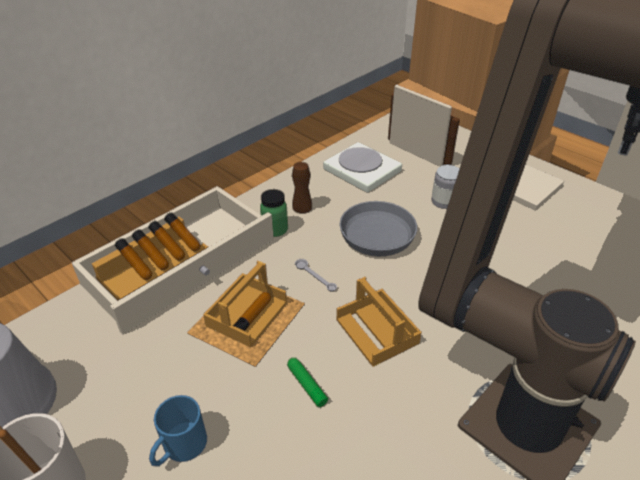

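Candidates for the caddy, in the top picture: the one on the mat at (265,238), an empty one at (323,313) and the rack in the tray at (246,155). Candidates for the vial: amber in the caddy at (267,243), green at (256,309), and four amber in the tray at (228–272,150). I pick the caddy on the mat with its amber vial, since it stands left of the empty look-alike and the tray rack has no bar. Next is one close crop to check this.

```bash
cat > h.py <<'E'
import numpy as np,cv2
from scipy.spatial.transform import Rotation as R
np.set_printoptions(precision=4,suppress=True)
def cam(n): return np.load(n+'.npy',allow_pickle=True).item()
def ray(c,u,v):
    T=c['world_from_camera'];d=T[:3,:3]@np.array([(u-c['cx'])/c['fx'],(v-c['cy'])/c['fy'],1]);return T[:3,3],d/np.linalg.norm(d)
def onz(c,u,v,z):
    o,d=ray(c,u,v);return o+d*(z-o[2])/d[2]
def proj(c,p):
    T=c['world_from_camera'];q=T[:3,:3].T@(np.array(p)-T[:3,3]);return np.array([c['fx']*q[0]/q[2]+c['cx'],c['fy']*q[1]/q[2]+c['cy']])
def tri(rs):
    A=0;b=0
    for o,d in rs:
        P=np.eye(3)-np.outer(d,d);A=A+P;b=b+P@o
    return np.linalg.solve(A,b)
E
python3 - <<'E'
from h import *
t=cam('top');s=cam('side')
a=cv2.resize(t['img'][195:285,220:310],(540,540),interpolation=cv2.INTER_CUBIC)
b=cv2.resize(s['img'][250:370,180:320],None,fx=0,fy=0,dsize=(560,480),interpolation=cv2.INTER_CUBIC)
a=cv2.resize(a,(400,400));b=cv2.resize(b,(400,343))
o=np.zeros((400,800,3),np.uint8);o[:,:400]=a;o[:343,400:]=b
cv2.imwrite('pics/crop.png',o)
for n,u,v in(('dish',401,242),('mat',266,239),('spoon',330,243),('mug',175,287),('jar',344,178),('mill',380,170),('tin',486,254)):print(n,onz(t,u,v,0.02))
E
```

```text
Traceback (most recent call last):
cv2.error: OpenCV(4.12.0) :-1: error: (-5:Bad argument) in function 'resize'
> Overload resolution failed:
>  - argument for resize() given by name ('dsize') and position (2)
>  - argument for resize() given by name ('dsize') and position (2)
```

```bash
python3 - <<'E'
from h import *
t=cam('top');s=cam('side')
a=cv2.resize(t['img'][200:280,225:305],(400,400),interpolation=cv2.INTER_CUBIC)
b=cv2.resize(s['img'][250:370,185:305],(400,400),interpolation=cv2.INTER_CUBIC)
cv2.imwrite('pics/crop.png',np.hstack([a,b]))
for n,u,v in(('dish',401,242),('mat',266,239),('spoon',330,243),('mug',175,287),('jar',344,178),('mill',380,170),('tin',486,254)):print(n,onz(t,u,v,0.02))
E
```

```text
dish [ 0.5545 -0.2236  0.02  ]
mat [0.5722 0.1965 0.02  ]
spoon [ 0.5557 -0.0029  0.02  ]
mug [0.4286 0.4754 0.02  ]
jar [ 0.7643 -0.0518  0.02  ]
mill [ 0.7884 -0.1676  0.02  ]
tin [ 0.512 -0.484  0.02 ]
```

View pics/crop.png

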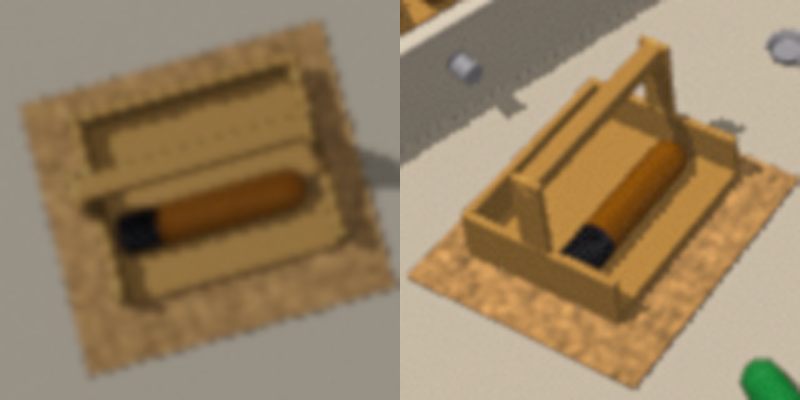

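The crop confirms it: the caddy with a bar and the amber vial stands on the mat, with its open side towards the robot. The bar ends are at about (240,238) and (286,228) in the top picture.

```bash
python3 - <<'E'
from h import *
t=cam('top');s=cam('side')
T=lambda u,v,z:onz(t,225+u/5,200+v/5,z)
S=lambda u,v,z:onz(s,185+(u-400)*.3,250+v*.3,z)
m=np.array([T(u,v,.004) for u,v in((22,105),(322,22),(395,290),(92,375))]);print('mat',m[:,:2],m.mean(0))
e=m[0]-m[1]+m[3]-m[2];print('mat y-axis ang',np.arctan2(e[1],e[0])-np.pi/2)
m2=np.array([S(u,v,.004) for u,v in((410,275),(635,387),(798,180))]);print('side mat',m2[:,:2],(m2[0]+m2[2])/2)
for f,pts in((T,((75,188),(303,135))),(S,((527,180),(655,45)))):
    p=[f(u,v,.106) for u,v in pts];e=p[0]-p[1];print('bar',p,(p[0]+p[1])/2,np.linalg.norm(e),np.arctan2(e[1],e[0])-np.pi/2)
# dish rim ellipse
hsv=cv2.cvtColor(t['img'],cv2.COLOR_BGR2HSV);mask=((hsv[...,2]<135)).astype(np.uint8)*255
w=np.zeros_like(mask);w[200:285,355:445]=mask[200:285,355:445]
c=max(cv2.findContours(w,cv2.RETR_EXTERNAL,cv2.CHAIN_APPROX_NONE)[0],key=cv2.contourArea)
el=cv2.fitEllipse(c);print(el,onz(t,*el[0],.04),np.array(el[1])/2)
# vial amber ends
for p in((112,238),(310,186)):print('vial end',T(*p,.026))
# wrist frame
from plant import get_state
st=get_state();print(R.from_quat(st['tcp_rot']).as_matrix())
E
```

```text
mat [[0.635  0.3154]
 [0.6852 0.1242]
 [0.5122 0.0793]
 [0.4627 0.2687]] [0.5738 0.1969 0.004 ]
mat y-axis ang 0.25654567759782854
side mat [[0.632  0.3169]
 [0.4602 0.2713]
 [0.511  0.0822]] [0.5715 0.1996 0.004 ]
bar [array([0.5643, 0.261 , 0.106 ]), array([0.5932, 0.1272, 0.106 ])] [0.5787 0.1941 0.106 ] 0.13695840242226043 0.21288969372663447
bar [array([0.5611, 0.261 , 0.106 ]), array([0.5957, 0.1279, 0.106 ])] [0.5784 0.1944 0.106 ] 0.13751629569982998 0.2544299429791328
((401.7563171386719, 243.6848907470703), (63.44859313964844, 69.3021469116211), 126.74835205078125) [ 0.5464 -0.2224  0.04  ] [31.7243 34.6511]
vial end [0.5454 0.2532 0.026 ]
vial end [0.5757 0.1304 0.026 ]
[[-0.9667 -0.0002  0.2559]
 [-0.2559  0.0021 -0.9667]
 [-0.0004 -1.     -0.0021]]
```

```bash
cat >> h.py <<'E'
def Rt(yaw,tip=0):
    "tool down, tool z along caddy x; tip: forward tip of the caddy (rad)"
    x=np.array([np.cos(yaw),np.sin(yaw),0]);M=np.column_stack([np.cross([0,0,-1],x),[0,0,-1],x])
    return R.from_matrix(M)*R.from_rotvec([tip,0,0])
def step(p0,q0,p1,q1,n):
    "constant row (in units) that takes pose 0 to pose 1 in n rows"
    q=(q0.inv()*q1).as_rotvec()/n;r=R.from_rotvec(q)
    A=sum((R.from_rotvec(q*k).as_matrix() for k in range(n)),np.zeros((3,3)))
    t=np.linalg.solve(A,q0.inv().apply(np.array(p1)-p0))
    print(n,'rows',(t/.12).round(4).tolist(),(q/2/np.pi).round(5).tolist(),'mm',1e3*np.linalg.norm(t),'deg',np.degrees(np.linalg.norm(q)))
def now():
    from plant import get_state
    s=get_state();q=R.from_quat(s['tcp_rot']);M=q.as_matrix()
    print('t',s['time'],'p',s['eef_pos'],'yaw',np.arctan2(M[1,2],M[0,2]),'down',M[2,1],'op',s['opening'],'F',s['contact_force'],'q',s['qpos'])
    return np.array(s['eef_pos']),q
E
python3 - <<'E'
from h import *
p,q=now();step(p,q,[.5785,.1942,.20],Rt(.242),24)
E
```

```text
t 0.1 p [ 0.1727 -0.6519  0.2441] yaw -1.3119688489800294 down -0.9999977568486195 op 1.000989388732007 F [0.7152 0.6176 0.7529] q [-1.462   0.2871  1.578   0.0001  1.2786 -0.15  ]
24 rows [-0.3584, 0.0155, -0.0433] [1e-05, -0.01031, -1e-05] mm 43.36103731796617 deg 3.709830987093028
```

>>> {"fn": "send_rows", "kwargs": {
  "plan": [
    [[-0.358, 0.0155, -0.043], [0, -0.0103, 0]],
    [[-0.358, 0.0155, -0.043], [0, -0.0103, 0]],
    [[-0.358, 0.0155, -0.043], [0, -0.0103, 0]],
    [[-0.358, 0.0155, -0.043], [0, -0.0103, 0]],
    [[-0.358, 0.0155, -0.043], [0, -0.0103, 0]],
    [[-0.358, 0.0155, -0.043], [0, -0.0103, 0]],
    [[-0.358, 0.0155, -0.043], [0, -0.0103, 0]],
    [[-0.358, 0.0155, -0.043], [0, -0.0103, 0]],
    [[-0.358, 0.0155, -0.043], [0, -0.0103, 0]],
    [[-0.358, 0.0155, -0.043], [0, -0.0103, 0]],
    [[-0.358, 0.0155, -0.043], [0, -0.0103, 0]],
    [[-0.358, 0.0155, -0.043], [0, -0.0103, 0]]
  ],
  "gripper": 0
}}

```text
time: 1.3
eef_pos: [0.5493, -0.3115, 0.2223]
tcp_rot: [-0.351, 0.614, -0.614, 0.351]
contact_force: [0.2, -0.7, -0.8]
opening: 1.0
```

>>> {"fn": "send_rows", "kwargs": {
  "plan": [
    [[-0.358, 0.0155, -0.043], [0, -0.0103, 0]],
    [[-0.358, 0.0155, -0.043], [0, -0.0103, 0]],
    [[-0.358, 0.0155, -0.043], [0, -0.0103, 0]],
    [[-0.358, 0.0155, -0.043], [0, -0.0103, 0]],
    [[-0.358, 0.0155, -0.043], [0, -0.0103, 0]],
    [[-0.358, 0.0155, -0.043], [0, -0.0103, 0]],
    [[-0.358, 0.0155, -0.043], [0, -0.0103, 0]],
    [[-0.358, 0.0155, -0.043], [0, -0.0103, 0]],
    [[-0.358, 0.0155, -0.043], [0, -0.0103, 0]],
    [[-0.358, 0.0155, -0.043], [0, -0.0103, 0]],
    [[-0.358, 0.0155, -0.043], [0, -0.0103, 0]],
    [[-0.358, 0.0155, -0.043], [0, -0.0103, 0]]
  ]
}}

```text
time: 2.5
eef_pos: [0.5782, 0.1939, 0.2001]
tcp_rot: [0.557, -0.436, 0.435, -0.557]
contact_force: [0.5, -0.2, -0.2]
opening: 0.998
```

```bash
python3 - <<'E'
from h import *
from plant import read_camera
p,q=now();step(p,q,[.5785,.1942,.20],Rt(.242),2)
c=read_camera('wrist');np.save('wrist.npy',c,allow_pickle=True);cv2.imwrite('pics/w1.png',c['img']);print({k:c[k] for k in c if k!='img'})
c=read_camera('top');cv2.imwrite('pics/top1.png',c['img'])
np.save('p1.npy',np.r_[p,q.as_quat()])
E
```

```text
t 2.5 p [0.5782 0.1939 0.2001] yaw 0.2438107794355844 down -0.9999997407713448 op 0.9976793905526213 F [ 0.4606 -0.21   -0.1989] q [ 0.1573  0.1853  1.7825  0.      1.1745 -0.0865]
2 rows [-0.0009, 0.0002, 0.0015] [6e-05, 0.00014, -1e-05] mm 0.21019579338902106 deg 0.055824889829991446
{'fx': 371.64829954431775, 'fy': 371.64829954431775, 'cx': 320.43132927262604, 'cy': 238.84426995971228, 'mount': array([[-0.0004,  0.9651,  0.2617, -0.0664],
       [-0.0003, -0.2617,  0.9651, -0.1285],
       [ 1.    ,  0.0003,  0.0004, -0.0004],
       [ 0.    ,  0.    ,  0.    ,  1.    ]])}
```

View pics/w1.png

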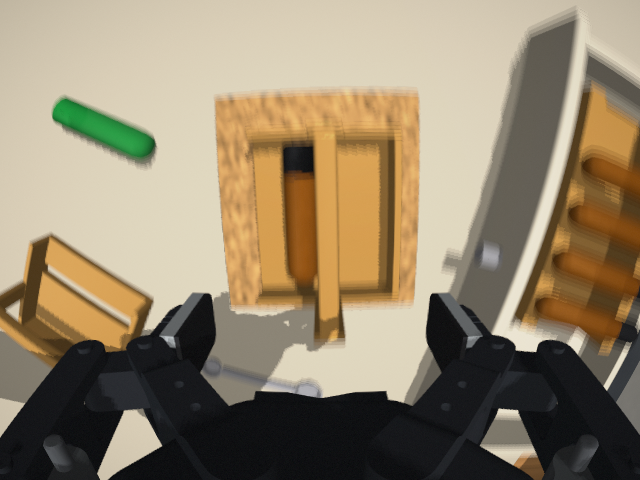

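The wrist view shows the bar from (324,128) to (329,320), nearly centred between the fingers. The mat corners are at about (217,97), (418,92), (414,304) and (231,307).

```bash
cat >> h.py <<'E'
def wray(c,p,q,u,v):
    x=np.array([u-c['cx'],v-c['cy']]);r=np.hypot(*x);th=r/c['fx'];d=np.r_[x/r*np.sin(th),np.cos(th)]
    M=c['mount'];return p+q.apply(M[:3,3]),q.apply(M[:3,:3]@d)
def wz(c,p,q,u,v,z):
    o,d=wray(c,p,q,u,v);return o+d*(z-o[2])/d[2]
E
python3 - <<'E'
from h import *
c=cam('wrist');a=np.load('p1.npy');p,q=a[:3],R.from_quat(a[3:])
A,B=[wz(c,p,q,u,v,.106) for u,v in((324.5,128),(329,322))];e=A-B;print('bar',A,B,'len',np.linalg.norm(e),'yaw',np.arctan2(e[1],e[0])-np.pi/2)
mid=B+e*.5;print(mid)
m=np.array([wz(c,p,q,u,v,.004) for u,v in((217,97),(418,92),(414,304),(231,307))]);print(m);e=m[0]-m[3]+m[1]-m[2];print(m.mean(0),np.arctan2(e[1],e[0])-np.pi/2,np.linalg.norm(m-np.roll(m,1,0),axis=1))
t=cv2.imread('pics/top1.png')
o=np.hstack([t[190:300,340:460]]);cv2.imwrite('pics/dish.png',cv2.resize(o,None,fx=5,fy=5,interpolation=cv2.INTER_CUBIC))
E
```

```text
bar [0.5623 0.266  0.106 ] [0.596  0.1448 0.106 ] len 0.1257902114299527 yaw 0.2709188989555569
[0.5792 0.2054 0.106 ]
[[0.4634 0.2763 0.004 ]
 [0.6338 0.3231 0.004 ]
 [0.6883 0.1307 0.004 ]
 [0.5145 0.0841 0.004 ]]
[0.575  0.2035 0.004 ] 0.26763474278847643 [0.1989 0.1767 0.1999 0.18  ]
```

View pics/dish.png

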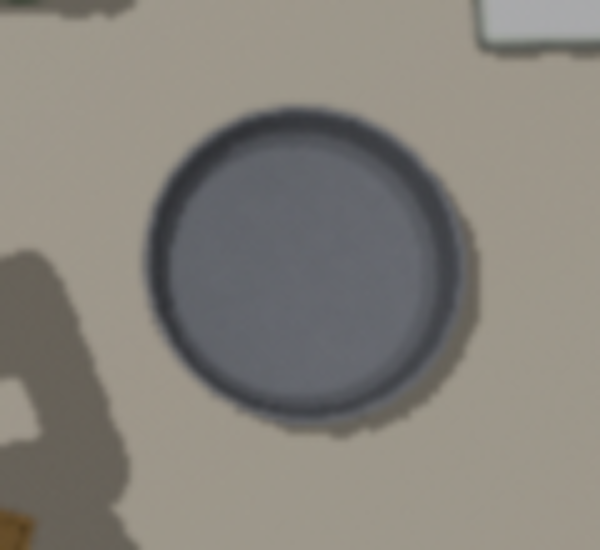

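```bash
python3 - <<'E'
from h import *
print('dish',onz(cam('top'),400.7,242.6,.04))
p,q=now();step(p,q,[.5795,.197,.093],Rt(.255),6)
E
```

```text
dish [ 0.5498 -0.2193  0.04  ]
t 2.6 p [0.5766 0.1966 0.1996] yaw 0.24769767312551505 down -0.9999961425078321 op 1.0032998340332866 F [ 0.6242  0.4357 -0.5244] q [ 0.1616  0.185   1.7837  0.0016  1.1752 -0.0867]
6 rows [0.0006, 0.1481, 0.0042] [6e-05, -0.00019, -5e-05] mm 17.777716492613873 deg 0.07462282698595377
```

>>> {"fn": "send_rows", "kwargs": {
  "plan": [
    [[0, 0.148, 0.005], [0, -0.0002, 0]],
    [[0, 0.148, 0.005], [0, -0.0002, 0]],
    [[0, 0.148, 0.005], [0, -0.0002, 0]],
    [[0, 0.148, 0.005], [0, -0.0002, 0]],
    [[0, 0.148, 0.005], [0, -0.0002, 0]],
    [[0, 0.148, 0], [0, -0.0002, 0]],
    [[0, 0, 0], [0, 0, 0]],
    [[0, 0, 0], [0, 0, 0]]
  ]
}}

```text
time: 3.4
eef_pos: [0.5818, 0.1923, 0.0938]
tcp_rot: [0.558, -0.435, 0.434, -0.558]
contact_force: [-0.1, 0.5, 0.1]
opening: 0.998
```

>>> {"fn": "send_rows", "kwargs": {
  "plan": [
    [[0, 0, 0], [0, 0, 0]],
    [[0, 0, 0], [0, 0, 0]],
    [[0, 0, 0], [0, 0, 0]],
    [[0, 0, 0], [0, 0, 0]],
    [[0, 0, 0], [0, 0, 0]],
    [[0, 0, 0], [0, 0, 0]],
    [[0, 0, 0], [0, 0, 0]],
    [[0, 0, 0], [0, 0, 0]]
  ],
  "gripper": 1,
  "grip_force": 60
}}

```text
time: 4.2
eef_pos: [0.5825, 0.1932, 0.0946]
tcp_rot: [-0.558, 0.434, -0.435, 0.559]
contact_force: [2.4, 1.0, 0.6]
opening: 0.154
```

```bash
python3 - <<'E'
from h import *
from plant import read_camera
p,q=now();np.save('pg.npy',np.r_[p,q.as_quat()])
c=read_camera('side');cv2.imwrite('pics/s1.png',cv2.resize(c['img'][170:390,130:420],(800,600)))
E
```

```text
t 4.2 p [0.5825 0.1932 0.0946] yaw 0.24871781592668968 down -0.9999983253903391 op 0.15445896677446747 F [2.4269 0.9904 0.5779] q [ 0.1549  0.3161  1.8358  0.0002  0.9879 -0.0939]
```

View pics/s1.png

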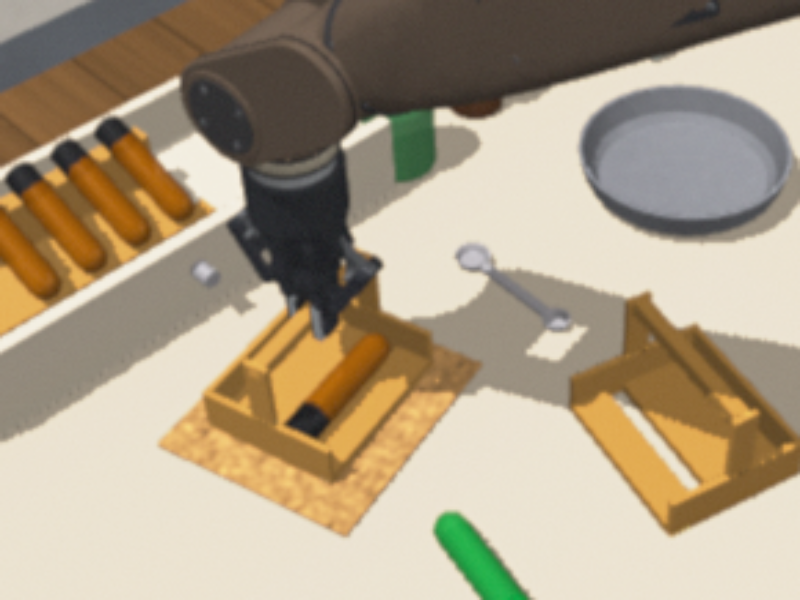

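Gripped: opening 0.154 is about 13 mm, and the vial lies in the groove. Lifting now.

>>> {"fn": "send_rows", "kwargs": {
  "plan": [
    [[0, -0.03, 0], [0, 0, 0]],
    [[0, -0.06, 0], [0, 0, 0]],
    [[0, -0.1, 0], [0, 0, 0]],
    [[0, -0.12, 0], [0, 0, 0]],
    [[0, -0.12, 0], [0, 0, 0]],
    [[0, -0.12, 0], [0, 0, 0]],
    [[0, -0.12, 0], [0, 0, 0]],
    [[0, -0.12, 0], [0, 0, 0]],
    [[0, -0.12, 0], [0, 0, 0]],
    [[0, -0.1, 0], [0, 0, 0]],
    [[0, -0.06, 0], [0, 0, 0]],
    [[0, -0.03, 0], [0, 0, 0]]
  ]
}}

```text
time: 5.45
eef_pos: [0.5822, 0.193, 0.2272]
tcp_rot: [-0.558, 0.434, -0.434, 0.558]
contact_force: [0.1, -0.6, -4.8]
opening: 0.152
```

```bash
cat >> h.py <<'E'
dish=np.array([.550,-.2193,0]);psi=-.45
def pour(lipz,tip,back=.035):
    "TCP pose with the lip 'back' behind the dish centre at height lipz"
    q=Rt(psi,tip);x=np.array([np.cos(psi),np.sin(psi),0])
    lip=dish+back*x+[0,0,lipz]
    return lip+q.apply([0,-.0806,.060]),q   # tool y=-caddy z, tool z=caddy x
E
python3 - <<'E'
from h import *
p,q=now();P,Q=pour(.145,0);print(P);step(p,q,P,Q,24)
P1,_=pour(.075,0);print(P1,pour(.058,.7))
E
```

```text
t 5.45 p [0.5822 0.193  0.2272] yaw 0.24876042285564492 down -0.9999992568815553 op 0.15157371684180837 F [ 0.101  -0.6083 -4.8173] q [ 0.1549  0.1668  1.7521  0.      1.2214 -0.0939]
[ 0.6355 -0.2606  0.2256]
24 rows [0.1585, 0.0006, 0.0327] [-1e-05, 0.00463, -0.0] mm 19.42429024713296 deg 1.668169913476469
[ 0.6355 -0.2606  0.1556] (array([ 0.5761, -0.2319,  0.1583]), Rotation.from_matrix(array([[-0.435 ,  0.5801,  0.6887],
                            [-0.9004, -0.2802, -0.3327],
                            [ 0.    , -0.7648,  0.6442]])))
```

The mill is close to the outer arc, so I'll go by an inner waypoint with more yaw.

```bash
sed -i 's/psi=-.45/psi=-.55/' h.py; python3 - <<'E'
from h import *
p,q=now();M=np.array([.577,-.03,.2272]);step(p,q,M,Rt(-.15),12)
P,Q=pour(.145,0,0);print(P);step(M,Rt(-.15),P,Q,12)
print('mill',onz(cam('top'),380,176,.02),onz(cam('side'),302,208,.0))
E
```

```text
t 5.45 p [0.5822 0.193  0.2272] yaw 0.24876042285564492 down -0.9999992568815553 op 0.15157371684180837 F [ 0.101  -0.6083 -4.8173] q [ 0.1549  0.1668  1.7521  0.      1.2214 -0.0939]
12 rows [0.1553, -0.0, -0.0139] [-2e-05, 0.00529, -0.0] mm 18.712771841153042 deg 1.903949249350609
[ 0.6012 -0.2507  0.2256]
12 rows [0.1402, 0.0011, 0.0664] [0.0, 0.00531, 0.0] mm 18.6217642962023 deg 1.909859317102745
mill [ 0.7685 -0.1668  0.02  ] [ 0.7745 -0.1648  0.    ]
```

>>> {"fn": "send_rows", "kwargs": {
  "plan": [
    [[0.062, 0, -0.006], [0, 0.0021, 0]],
    [[0.124, 0, -0.011], [0, 0.0042, 0]],
    [[0.168, 0, -0.015], [0, 0.0057, 0]],
    [[0.168, 0, -0.015], [0, 0.0057, 0]],
    [[0.168, 0, -0.015], [0, 0.0057, 0]],
    [[0.168, 0, -0.015], [0, 0.0057, 0]],
    [[0.168, 0, -0.015], [0, 0.0057, 0]],
    [[0.168, 0, -0.015], [0, 0.0057, 0]],
    [[0.168, 0, -0.015], [0, 0.0057, 0]],
    [[0.168, 0, -0.015], [0, 0.0057, 0]],
    [[0.168, 0, -0.015], [0, 0.0057, 0]],
    [[0.168, 0, -0.015], [0, 0.0057, 0]]
  ]
}}

```text
time: 6.65
eef_pos: [0.5761, -0.0324, 0.2251]
tcp_rot: [-0.461, 0.537, -0.536, 0.46]
contact_force: [0.1, -0.2, -4.9]
opening: 0.147
```

>>> {"fn": "send_rows", "kwargs": {
  "plan": [
    [[0.151, 0.001, 0.072], [0, 0.0057, 0]],
    [[0.151, 0.001, 0.072], [0, 0.0057, 0]],
    [[0.151, 0.001, 0.072], [0, 0.0057, 0]],
    [[0.151, 0.001, 0.072], [0, 0.0057, 0]],
    [[0.151, 0.001, 0.072], [0, 0.0057, 0]],
    [[0.151, 0.001, 0.072], [0, 0.0057, 0]],
    [[0.151, 0.001, 0.072], [0, 0.0057, 0]],
    [[0.151, 0.001, 0.072], [0, 0.0057, 0]],
    [[0.151, 0.001, 0.072], [0, 0.0057, 0]],
    [[0.151, 0.001, 0.072], [0, 0.0057, 0]],
    [[0.112, 0.001, 0.053], [0, 0.0042, 0]],
    [[0.056, 0, 0.027], [0, 0.0021, 0]]
  ]
}}

```text
time: 7.85
eef_pos: [0.6019, -0.2523, 0.2247]
tcp_rot: [-0.346, 0.617, -0.617, 0.346]
contact_force: [0.0, 0.8, -5.0]
opening: 0.15
```

```bash
python3 - <<'E'
from h import *
from plant import read_camera
p,q=now();P,Q=pour(.078,0,0);print(P);step(p,q,P,Q,8)
P2,Q2=pour(.070,.5,.02);step(P,Q,P2,Q2,12)
P3,Q3=pour(.060,.70,.035);step(P2,Q2,P3,Q3,10)
c=read_camera('side');cv2.imwrite('pics/s2.png',c['img'])
E
```

```text
t 7.85 p [ 0.6019 -0.2523  0.2247] yaw -0.5495520602234996 down -0.9999999848805949 op 0.14960925087967133 F [ 0.0152  0.7661 -5.0275] q [-0.5521  0.2543  1.654  -0.0002  1.2333 -0.0025]
[ 0.6012 -0.2507  0.1586]
8 rows [-0.0011, 0.0689, -0.0016] [0.0, 1e-05, 0.0] mm 8.268027471736524 deg 0.0034414359877979993
12 rows [0.0, -0.0116, -0.016] [0.00663, 0.0, 0.0] mm 2.3727729685567582 deg 2.3873241463784307
10 rows [-0.0, 0.004, -0.0078] [0.00318, 0.0, -0.0] mm 1.051003665938644 deg 1.1459155902616456
```

View pics/s2.png

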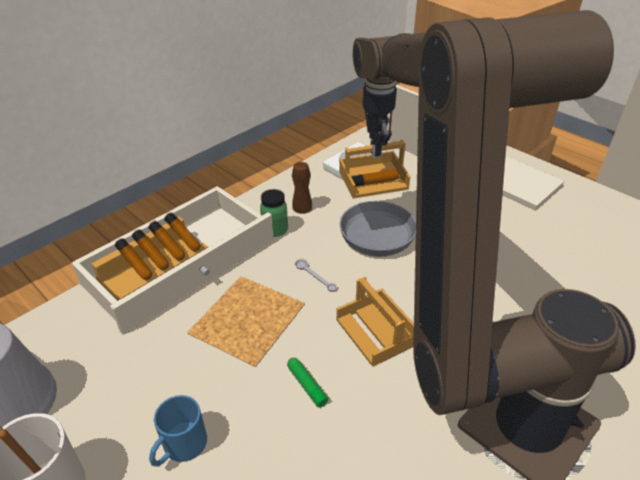

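The side view shows the caddy level above and behind the dish at (374,170), with the vial in its groove. The bystanders are untouched. I'll lower and tip.

>>> {"fn": "send_rows", "kwargs": {
  "plan": [
    [[0, 0.04, 0], [0, 0, 0]],
    [[0, 0.08, 0], [0, 0, 0]],
    [[0, 0.08, 0], [0, 0, 0]],
    [[0, 0.08, 0], [0, 0, 0]],
    [[0, 0.08, 0], [0, 0, 0]],
    [[0, 0.08, 0], [0, 0, 0]],
    [[0, 0.07, 0], [0, 0, 0]],
    [[0, 0.04, 0], [0, 0, 0]],
    [[0, 0, 0], [0, 0, 0]]
  ]
}}

```text
time: 8.8
eef_pos: [0.6017, -0.2502, 0.1576]
tcp_rot: [-0.347, 0.617, -0.616, 0.346]
contact_force: [-0.5, 1.0, -4.2]
opening: 0.149
```

>>> {"fn": "send_rows", "kwargs": {
  "plan": [
    [[0, -0.0116, -0.016], [0.0066, 0, 0]],
    [[0, -0.0116, -0.016], [0.0066, 0, 0]],
    [[0, -0.0116, -0.016], [0.0066, 0, 0]],
    [[0, -0.0116, -0.016], [0.0066, 0, 0]],
    [[0, -0.0116, -0.016], [0.0066, 0, 0]],
    [[0, -0.0116, -0.016], [0.0066, 0, 0]],
    [[0, -0.0116, -0.016], [0.0066, 0, 0]],
    [[0, -0.0116, -0.016], [0.0066, 0, 0]],
    [[0, -0.0116, -0.016], [0.0066, 0, 0]],
    [[0, -0.0116, -0.016], [0.0066, 0, 0]],
    [[0, -0.0116, -0.016], [0.0066, 0, 0]],
    [[0, -0.0116, -0.016], [0.0066, 0, 0]]
  ]
}}

```text
time: 10.0
eef_pos: [0.5797, -0.2369, 0.1704]
tcp_rot: [0.25, -0.445, 0.749, -0.421]
contact_force: [-0.0, -0.6, -4.3]
opening: 0.15
```

```bash
python3 - <<'E'
from h import *
from plant import read_camera
p,q=now();print(np.degrees(np.arccos(-q.as_matrix()[2,1])));P3,Q3=pour(.060,.70,.035);step(p,q,P3,Q3,10)
print(p+q.apply([0,.0806,-.06]))
c=read_camera('side');cv2.imwrite('pics/s3.png',cv2.resize(c['img'][90:270,270:470],(667,600)))
E
```

```text
t 10.0 p [ 0.5797 -0.2369  0.1704] yaw -0.5467340743621992 down -0.8785089732591419 op 0.1500269402064727 F [-0.0005 -0.557  -4.3345] q [-0.5504  0.0476  2.0502  0.0033  0.5458 -0.0061]
28.53697847165101
10 rows [0.0004, 0.0044, -0.0085] [0.00321, 4e-05, -3e-05] mm 1.151670679928458 deg 1.1571571532969638
[ 0.5676 -0.2295  0.0709]
```

View pics/s3.png

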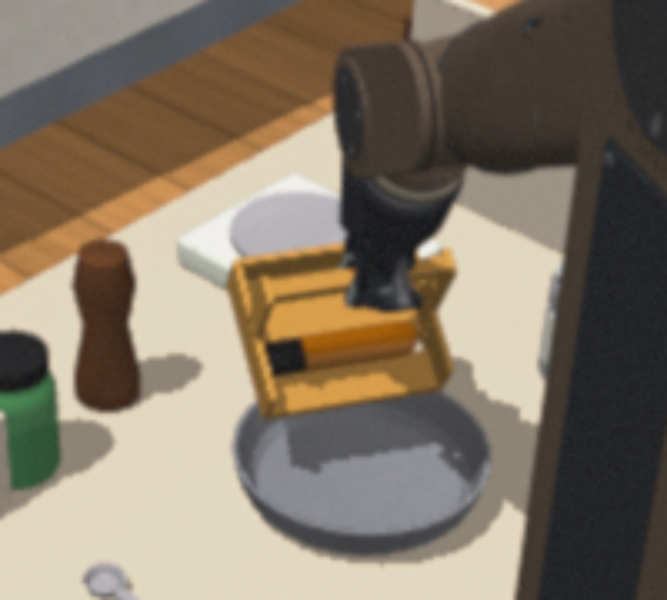

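The caddy is tipped 28.5° with its lip over the back half of the dish, and the vial is still in the groove. I'll go on to 40°.

>>> {"fn": "send_rows", "kwargs": {
  "plan": [
    [[0, 0.0044, -0.0085], [0.0033, 0, 0]],
    [[0, 0.0044, -0.0085], [0.0033, 0, 0]],
    [[0, 0.0044, -0.0085], [0.0033, 0, 0]],
    [[0, 0.0044, -0.0085], [0.0033, 0, 0]],
    [[0, 0.0044, -0.0085], [0.0033, 0, 0]],
    [[0, 0.0044, -0.0085], [0.0033, 0, 0]],
    [[0, 0.0044, -0.0085], [0.0033, 0, 0]],
    [[0, 0.0044, -0.0085], [0.0033, 0, 0]],
    [[0, 0.0044, -0.0085], [0.0033, 0, 0]],
    [[0, 0.0044, -0.0085], [0.0033, 0, 0]],
    [[0, 0, 0], [0, 0, 0]],
    [[0, 0, 0], [0, 0, 0]]
  ]
}}

```text
time: 11.25
eef_pos: [0.5752, -0.2341, 0.1596]
tcp_rot: [0.206, -0.366, 0.791, -0.445]
contact_force: [1.0, -0.0, -4.3]
opening: 0.155
```

>>> {"fn": "send_rows", "kwargs": {
  "plan": [
    [[0, 0, 0], [0, 0, 0]],
    [[0, 0, 0], [0, 0, 0]],
    [[0, 0, 0], [0, 0, 0]],
    [[0, 0, 0], [0, 0, 0]],
    [[0, 0, 0], [0, 0, 0]],
    [[0, 0, 0], [0, 0, 0]],
    [[0, 0, 0], [0, 0, 0]],
    [[0, 0, 0], [0, 0, 0]],
    [[0, 0, 0], [0, 0, 0]],
    [[0, 0, 0], [0, 0, 0]],
    [[0, 0, 0], [0, 0, 0]],
    [[0, 0, 0], [0, 0, 0]]
  ]
}}

```text
time: 12.45
eef_pos: [0.5753, -0.2341, 0.1597]
tcp_rot: [0.206, -0.366, 0.791, -0.445]
contact_force: [0.8, 0.5, -3.6]
opening: 0.151
```

```bash
python3 - <<'E'
from h import *
from plant import read_camera
p,q=now();print(np.degrees(np.arccos(-q.as_matrix()[2,1])))
print(p+q.apply([0,.0806,-.06]))
c=read_camera('side');cv2.imwrite('pics/s4.png',cv2.resize(c['img'][90:270,270:470],(667,600)))
E
```

```text
t 12.45 p [ 0.5753 -0.2341  0.1597] yaw -0.5466750474878382 down -0.7616611172134693 op 0.1505772135446511 F [ 0.8141  0.4526 -3.5991] q [-0.5506  0.0056  2.1742  0.0102  0.2569 -0.0129]
40.38914204040869
[ 0.5809 -0.2375  0.0594]
```

View pics/s4.png

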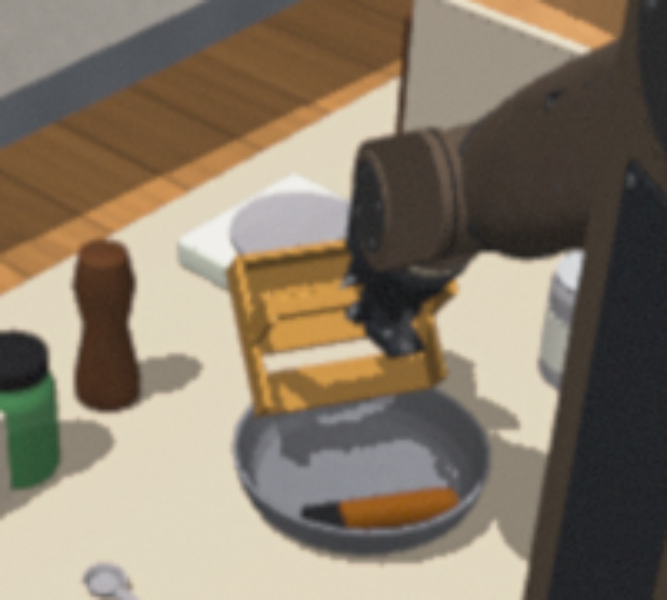

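The vial lies in the front of the dish, at crop (305–458, 508). The caddy is empty at 40.4°.

```bash
python3 - <<'E'
from h import *
from plant import read_camera
c=read_camera('side');h=cv2.cvtColor(c['img'],cv2.COLOR_BGR2HSV)[215:260,340:425]
def am(im):return ((im[...,0]>5)&(im[...,0]<18)&(im[...,1]>180)).astype(np.uint8)
ys,xs=np.nonzero(am(h));print(xs.min()+340,xs.max()+340,ys.mean()+215)
for e in((361,242),(408,239),(384.6,242)):print(onz(c,*e,.021),np.linalg.norm((onz(c,*e,.021)-dish)[:2]))
p,q=now();P,Q=pour(.085,.2,.0);step(p,q,P,Q,9)
P2,Q2=pour(.145,0,0);step(P,Q,P2,Q2,8)
E
```

```text
372 405 242.23949579831933
[ 0.5479 -0.1532  0.021 ] 0.06615344245744945
[ 0.4705 -0.2447  0.021 ] 0.08350222900134416
[ 0.5054 -0.1946  0.021 ] 0.05095324503607103
t 12.55 p [ 0.5753 -0.2341  0.1597] yaw -0.5467676066604819 down -0.7616506965811686 op 0.15087668503088542 F [ 0.3631  0.0661 -5.0076] q [-0.5507  0.0056  2.1742  0.0102  0.2569 -0.0128]
9 rows [0.0005, -0.0076, 0.0182] [-0.00893, 5e-05, -3e-05] mm 2.368666248762384 deg 3.214610626355755
8 rows [-0.0, -0.0495, 0.0237] [-0.00398, -0.0, -0.0] mm 6.583569936197281 deg 1.4323944878270574
```

>>> {"fn": "send_rows", "kwargs": {
  "plan": [
    [[0, 0, 0], [0, 0, 0]],
    [[0, 0, 0], [0, 0, 0]],
    [[0, 0, 0], [0, 0, 0]],
    [[0, -0.0076, 0.018], [-0.0089, 0, 0]],
    [[0, -0.0076, 0.018], [-0.0089, 0, 0]],
    [[0, -0.0076, 0.018], [-0.0089, 0, 0]],
    [[0, -0.0076, 0.018], [-0.0089, 0, 0]],
    [[0, -0.0076, 0.018], [-0.0089, 0, 0]],
    [[0, -0.0076, 0.018], [-0.0089, 0, 0]],
    [[0, -0.0076, 0.018], [-0.0089, 0, 0]],
    [[0, -0.0076, 0.018], [-0.0089, 0, 0]],
    [[0, -0.0076, 0.018], [-0.0089, 0, 0]]
  ]
}}

```text
time: 13.75
eef_pos: [0.5873, -0.2414, 0.1762]
tcp_rot: [0.31, -0.551, 0.675, -0.38]
contact_force: [0.6, -0.1, -4.7]
opening: 0.15
```

>>> {"fn": "send_rows", "kwargs": {
  "plan": [
    [[0, -0.0495, 0.024], [-0.004, 0, 0]],
    [[0, -0.0495, 0.024], [-0.004, 0, 0]],
    [[0, -0.0495, 0.024], [-0.004, 0, 0]],
    [[0, -0.0495, 0.024], [-0.004, 0, 0]],
    [[0, -0.0495, 0.024], [-0.004, 0, 0]],
    [[0, -0.0495, 0.024], [-0.004, 0, 0]],
    [[0, -0.0495, 0.024], [-0.004, 0, 0]],
    [[0, -0.0495, 0.024], [-0.004, 0, 0]],
    [[0, 0, 0], [0, 0, 0]],
    [[0, 0, 0], [0, 0, 0]]
  ]
}}

```text
time: 14.75
eef_pos: [0.602, -0.2504, 0.2254]
tcp_rot: [0.346, -0.616, 0.617, -0.347]
contact_force: [-0.8, -0.0, -4.2]
opening: 0.15
```

```bash
python3 - <<'E'
from h import *
from plant import read_camera
p,q=now();c=read_camera('side');np.save('side2.npy',c,allow_pickle=True)
# mat: orange-brown textured region in side view
h=cv2.cvtColor(c['img'],cv2.COLOR_BGR2HSV);m=((h[...,0]>8)&(h[...,0]<22)&(h[...,1]>110)).astype(np.uint8)*255
w=np.zeros_like(m);w[270:370,180:312]=m[270:370,180:312];w=cv2.morphologyEx(w,cv2.MORPH_CLOSE,np.ones((5,5)))
k=max(cv2.findContours(w,0,2)[0],key=cv2.contourArea)
P=np.array([onz(c,*x[0],.004)[:2] for x in k],np.float32);r=cv2.minAreaRect(P*1000);print('side mat',r)
t=read_camera('top');h=cv2.cvtColor(t['img'],cv2.COLOR_BGR2HSV);m=((h[...,0]>8)&(h[...,0]<22)&(h[...,1]>80)).astype(np.uint8)*255
w=np.zeros_like(m);w[203:278,226:306]=m[203:278,226:306];w=cv2.morphologyEx(w,cv2.MORPH_CLOSE,np.ones((5,5)))
k=max(cv2.findContours(w,0,2)[0],key=cv2.contourArea)
P=np.array([onz(t,*x[0],.004)[:2] for x in k],np.float32);r=cv2.minAreaRect(P*1000);print('top mat',r)
h=cv2.cvtColor(t['img'],cv2.COLOR_BGR2HSV)[200:285,365:437];m=((h[...,0]>3)&(h[...,0]<20)&(h[...,1]>150));ys,xs=np.nonzero(m);print('amber top',len(xs),xs.mean()+365,ys.mean()+200)
E
```

```text
t 14.75 p [ 0.602  -0.2504  0.2254] yaw -0.5467167828919725 down -0.9999965174899904 op 0.1500105500452044 F [-0.8389 -0.0176 -4.2387] q [-0.5495  0.2509  1.6568  0.      1.2313 -0.0028]
side mat ((573.461181640625, 199.5235595703125), (178.78440856933594, 198.68820190429688), 15.058548927307129)
top mat ((575.7091064453125, 199.10311889648438), (178.1038055419922, 198.57772827148438), 15.198184967041016)
amber top 117 395.1623931623932 215.32478632478632
```

```bash
python3 - <<'E'
from h import *
p,q=now();M=np.array([.575,-.03,.226]);step(p,q,M,Rt(-.15),12);step(M,Rt(-.15),[.5745,.1993,.2255],Rt(.262),12)
E
```

```text
t 14.85 p [ 0.6014 -0.2499  0.2248] yaw -0.5466122978726362 down -0.9999998165918242 op 0.15385402266458872 F [ 0.1448 -0.6173 -4.1161] q [-0.5495  0.2508  1.658   0.      1.2322 -0.0029]
12 rows [-0.137, -0.0008, -0.0721] [-1e-05, -0.00526, 0.0] mm 18.579812595780137 deg 1.8936863676475328
12 rows [-0.1603, 0.0003, 0.0059] [-0.0, -0.00546, -0.0] mm 19.24329798805385 deg 1.967155096615826
```

>>> {"fn": "send_rows", "kwargs": {
  "plan": [
    [[-0.055, 0, -0.029], [0, -0.0021, 0]],
    [[-0.11, 0, -0.058], [0, -0.0042, 0]],
    [[-0.148, -0.001, -0.078], [0, -0.0057, 0]],
    [[-0.148, -0.001, -0.078], [0, -0.0057, 0]],
    [[-0.148, -0.001, -0.078], [0, -0.0057, 0]],
    [[-0.148, -0.001, -0.078], [0, -0.0057, 0]],
    [[-0.148, -0.001, -0.078], [0, -0.0057, 0]],
    [[-0.148, -0.001, -0.078], [0, -0.0057, 0]],
    [[-0.148, -0.001, -0.078], [0, -0.0057, 0]],
    [[-0.148, -0.001, -0.078], [0, -0.0057, 0]],
    [[-0.148, -0.001, -0.078], [0, -0.0057, 0]],
    [[-0.148, -0.001, -0.078], [0, -0.0057, 0]]
  ]
}}

```text
time: 16.05
eef_pos: [0.5746, -0.0285, 0.2267]
tcp_rot: [0.462, -0.535, 0.535, -0.462]
contact_force: [-0.0, 0.5, -4.3]
opening: 0.152
```

>>> {"fn": "send_rows", "kwargs": {
  "plan": [
    [[-0.173, 0, 0.006], [0, -0.0059, 0]],
    [[-0.173, 0, 0.006], [0, -0.0059, 0]],
    [[-0.173, 0, 0.006], [0, -0.0059, 0]],
    [[-0.173, 0, 0.006], [0, -0.0059, 0]],
    [[-0.173, 0, 0.006], [0, -0.0059, 0]],
    [[-0.173, 0, 0.006], [0, -0.0059, 0]],
    [[-0.173, 0, 0.006], [0, -0.0059, 0]],
    [[-0.173, 0, 0.006], [0, -0.0059, 0]],
    [[-0.173, 0, 0.006], [0, -0.0059, 0]],
    [[-0.173, 0, 0.006], [0, -0.0059, 0]],
    [[-0.128, 0, 0.005], [0, -0.0044, 0]],
    [[-0.064, 0, 0.002], [0, -0.0022, 0]]
  ]
}}

```text
time: 17.25
eef_pos: [0.5734, 0.2007, 0.2266]
tcp_rot: [0.562, -0.429, 0.429, -0.562]
contact_force: [-0.0, -0.2, -4.2]
opening: 0.151
```

```bash
python3 - <<'E'
from h import *
from plant import read_camera
import time
read_camera('top');p,q=now();step(p,q,[.5745,.1993,.105],Rt(.262),10)
E
```

```text
t 17.3 p [0.5733 0.2012 0.2265] yaw 0.26628429439373336 down -0.9999998543039683 op 0.15121011726824052 F [-0.6908  0.9317 -3.0852] q [ 0.1704  0.1552  1.7665  0.0005  1.2197 -0.0961]
10 rows [0.0018, 0.1013, 0.0006] [-0.0, 7e-05, -1e-05] mm 12.155948756234178 deg 0.024741597537322104
```

>>> {"fn": "send_rows", "kwargs": {
  "plan": [
    [[0.006, 0.06, 0], [0, 0, 0]],
    [[0.006, 0.12, 0], [0, 0, 0]],
    [[0.006, 0.14, 0], [0, 0, 0]],
    [[0, 0.14, 0], [0, 0, 0]],
    [[0, 0.14, 0], [0, 0, 0]],
    [[0, 0.14, 0], [0, 0, 0]],
    [[0, 0.12, 0], [0, 0, 0]],
    [[0, 0.08, 0], [0, 0, 0]],
    [[0, 0.05, 0], [0, 0, 0]],
    [[0, 0.03, 0], [0, 0, 0]],
    [[0, 0.02, 0], [0, 0, 0]],
    [[0, 0, 0], [0, 0, 0]]
  ]
}}

```text
time: 18.5
eef_pos: [0.575, 0.1971, 0.1021]
tcp_rot: [-0.561, 0.43, -0.43, 0.562]
contact_force: [0.2, 0.5, -4.4]
opening: 0.15
```

>>> {"fn": "send_rows", "kwargs": {
  "plan": [
    [[0, 0.02, 0], [0, 0, 0]],
    [[0, 0.02, 0], [0, 0, 0]],
    [[0, 0.01, 0], [0, 0, 0]],
    [[0, 0.01, 0], [0, 0, 0]],
    [[0, 0, 0], [0, 0, 0]],
    [[0, 0, 0], [0, 0, 0]]
  ]
}}

```text
time: 19.1
eef_pos: [0.5747, 0.197, 0.0946]
tcp_rot: [-0.561, 0.43, -0.43, 0.561]
contact_force: [-1.1, 0.7, -4.8]
opening: 0.147
```

>>> {"fn": "send_rows", "kwargs": {
  "plan": [
    [[0, 0.008, 0], [0, 0, 0]],
    [[0, 0, 0], [0, 0, 0]],
    [[0, 0, 0], [0, 0, 0]]
  ]
}}

```text
time: 19.4
eef_pos: [0.575, 0.197, 0.0944]
tcp_rot: [-0.561, 0.43, -0.43, 0.561]
contact_force: [-1.5, -0.9, 2.0]
opening: 0.146
```

Contact: the force went from -4.8 to +2 N. I'll open and rise straight up.

>>> {"fn": "send_rows", "kwargs": {
  "plan": [
    [[0, 0, 0], [0, 0, 0]],
    [[0, 0, 0], [0, 0, 0]],
    [[0, 0, 0], [0, 0, 0]],
    [[0, 0, 0], [0, 0, 0]],
    [[0, 0, 0], [0, 0, 0]],
    [[0, 0, 0], [0, 0, 0]],
    [[0, 0, 0], [0, 0, 0]],
    [[0, 0, 0], [0, 0, 0]]
  ],
  "gripper": 0
}}

```text
time: 20.2
eef_pos: [0.5747, 0.197, 0.0936]
tcp_rot: [-0.561, 0.43, -0.43, 0.561]
contact_force: [0.6, -1.0, 0.4]
opening: 0.999
```

>>> {"fn": "send_rows", "kwargs": {
  "plan": [
    [[0, -0.06, 0], [0, 0, 0]],
    [[0, -0.1, 0], [0, 0, 0]],
    [[0, -0.15, 0], [0, 0, 0]],
    [[0, -0.15, 0], [0, 0, 0]],
    [[0, -0.15, 0], [0, 0, 0]],
    [[0, -0.15, 0], [0, 0, 0]],
    [[0, -0.15, 0], [0, 0, 0]],
    [[0, -0.15, 0], [0, 0, 0]],
    [[0, -0.15, 0], [0, 0, 0]],
    [[0, -0.15, 0], [0, 0, 0]],
    [[0, -0.06, 0], [0, 0, 0]],
    [[0, 0, 0], [0, 0, 0]]
  ]
}}

```text
time: 21.4
eef_pos: [0.5754, 0.1972, 0.2665]
tcp_rot: [-0.56, 0.429, -0.431, 0.562]
contact_force: [0.4, 0.1, 0.3]
opening: 1.001
```

```bash
python3 - <<'E'
from h import *
from plant import read_camera
p,q=now();a=read_camera('side')['img'];b=read_camera('top')['img']
cv2.imwrite('pics/fin.png',np.hstack([cv2.resize(a[120:400,150:450],(400,373)),cv2.resize(b[150:330,220:440],(400,327))[:, :] if 0 else cv2.copyMakeBorder(cv2.resize(b[150:330,220:440],(400,327)),0,46,0,0,0)]))
E
```

```text
t 21.4 p [0.5754 0.1972 0.2665] yaw 0.2632412458904808 down -0.9999895774844421 op 1.0010466873043975 F [0.4348 0.1221 0.3244] q [ 0.1636  0.1229  1.7283 -0.0004  1.2859 -0.0995]
```

View pics/fin.png

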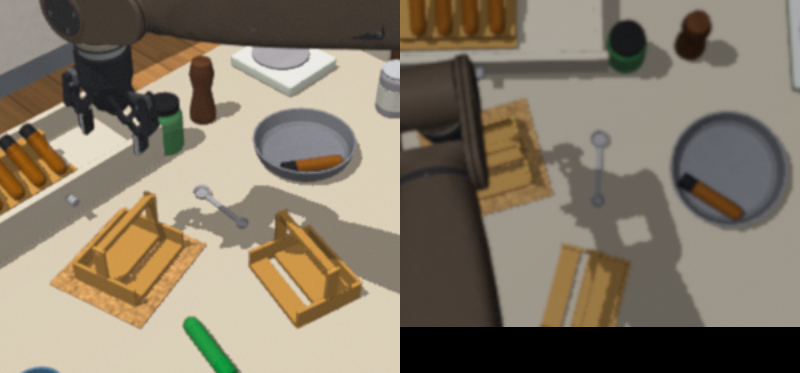

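The caddy stands square and centred on the mat, the gripper is clear, and the vial lies in the dish at (391,259) in the top picture. One last check on distance and stillness.

```bash
python3 - <<'E'
from h import *
from plant import read_camera,sign_off
t=read_camera('top')
for u,v in((374,250),(408.5,267.5),(391,259)):
    x=onz(t,u,v,.021);print(x,np.linalg.norm((x-dish)[:2]))
h=cv2.cvtColor(t['img'],cv2.COLOR_BGR2HSV)[205:285,365:437];ys,xs=np.nonzero((h[...,0]>3)&(h[...,0]<20)&(h[...,1]>150));print('amber',len(xs),xs.mean()+365,ys.mean()+205)
import time
i=read_camera('side');s=i['img']
pts=[onz(i,150+u*.75,120+v*.75,z) for u,v,z in((56,268,.004),(136,302,.004))]
print('caddy front-left/right base corners guess',pts)
# bar ends, top, in side crop
A,B=[onz(i,150+u*.75,120+v*.75,.106) for u,v in((98,238),(149,198))];print('bar',(A+B)/2)
sign_off();print('signed off')
E
```

```text
[ 0.531  -0.1388  0.021 ] 0.08275900699864418
[ 0.4747 -0.2427  0.021 ] 0.0788252789440617
[ 0.502  -0.1901  0.021 ] 0.05615859428761086
amber 203 393.7881773399015 260.0935960591133
caddy front-left/right base corners guess [array([0.6527, 0.2917, 0.004 ]), array([0.5037, 0.244 , 0.004 ])]
bar [0.5779 0.1944 0.106 ]
the job is handed in; nothing more can be done
signed off
```

I carried the caddy level to the dish and tipped it to 40.4°, holding it there for over a second. The amber vial rolled out into the dish without the fingers coming near it. I levelled the caddy in the air, stood it back on the cork mat, let go, rose clear and handed the job in at about 21.5 s. The hand-in gives no verdict.

**Last checks**
- **Vial:** it lies flat in the dish, its middle 51 to 56 mm from the dish centre (limit 70 mm). That is closer to the front wall than I aimed for.
- **Caddy:** the bar middle is at about (0.578, 0.194) m, and the mat centre measured (0.574, 0.199) m, so it is roughly 6 mm off centre. The gripper was at 0.263 rad just after release, against about 0.264 rad for the mat.
- **Dish and bystanders:** they look unmoved in the pictures, and the gripper is open and touching nothing.

**Failed or disagreed**
- My estimates of the mat centre differed by up to about 6 mm between cameras; I used the two later colour-mask measurements, which agreed within about 2 mm.
- The caddy corner estimates in the final script came from badly chosen pixels, so I disregarded them.
- Joint 5 came within 0.02 rad of its lower limit during the tip, but did not pass it.

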